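# Park the pot before the planter and free its door

## Task

Get the herb planter ready for potting up: first push the blue ceramic pot across the slab onto the green round spot in front of the planter's door, sliding it upright without lifting it. Then flip the red cam lever on the planter a quarter turn, back away from the door, so that the door is free. Leave the door shut and the funnel, rake and scoop alone.

Things in the scene. Friction and masses are not known exactly. Their poses are not given: they have to be found in the camera images.
- pot: loose blue ceramic pot, empty, round, 70 mm high, about 0.25 to 0.5 kg; foot 76 mm across, belly 92 mm across (its widest, at 18 to 36 mm height), rim 82 mm across, wall 6 mm. Origin: centre of its underside, z up. Starts on the left or right of the spot, in the place not taken by the funnel.
- spot (a point): centre, at slab level, of the flat green disc 120 mm across (under 1 mm thick, flush, nothing to bump into) that lies in front of the planter's door, 130 mm from the planter's front wall. Axes as the planter's.
- planter: fixed clear acrylic herb planter, 130 mm deep (x) by 300 mm wide (y) by 100 mm high, open on top, with an aluminium strip 28 mm deep along its front top edge; two seedlings (up to 140 mm high) stand inside in its right (-y) half. Origin: centre of its underside; its front with the door faces its own -x, towards the robot; z up.
- cam_lever (a joint): red cam lever lying flat above the planter's front strip, turning on a vertical pin (light friction, stays where left). 0 rad: locked, arm along the planter's -y over the door's lip; grows counter-clockwise seen from above, the arm swinging back over the planter; at 1.57 rad it points along the planter's +x, away from the robot; stop at 1.75. Starts at 0 to 0.3 rad.
- lever_knob (a point): on the axis of the upright round red knob at the end of the lever's arm, 18 mm across, standing from 118 mm to 160 mm above the slab; this point lies at 135 mm height, 75 mm from the pin. The arm below it is 16 mm wide, its top 118 mm above the slab.
- lever_pivot (a point): on the vertical axis of the lever's pin, at 135 mm height (15 mm above the lever's boss), at 75 mm to the left (+y) of the planter's middle and 15 mm behind its front wall.
- door (a joint): clear door 112 mm wide in the middle of the planter's front with an aluminium lip on top at 101 to 106 mm height; slides straight up; 0 m: shut, grows upwards to 0.08 m. Starts shut.
- funnel: bystander: loose green silicone funnel standing mouth down, 84 mm across, 95 mm high. Origin: centre of its underside. Starts on the side of the spot where the pot is not.
- rake: bystander: loose steel mini rake with wooden handle lying flat, about 210 mm long along its x (handle to -x), 64 mm wide head. Origin: at slab level at the front end of the wooden handle.
- scoop: bystander: loose white plastic scoop lying flat, about 170 mm long along its x (handle to -x), 57 mm wide, 26 mm high. Origin: at slab level near the back of the scoop's bowl.

How it is judged (in metres and radians):
On the way, in this order (a step that is already met when the one before it is completed fails the run):
1. the pot stands still and upright with its centre within 20 mm of the green spot's centre, while the lever is still locked (below 0.6 rad) (horizontal distance between pot and spot below 0.02 m and angle between pot's own z axis and vertical below 0.1 rad and linear speed of pot below 0.01 m/s and value of joint cam_lever below 0.6 rad), for 0.2 s.
2. the cam lever is swung to at least 1.3 rad (nearly a quarter turn from locked) (value of joint cam_lever above 1.3 rad), for 0.2 s.
At the end, for the whole second after the job is handed in: The pot stands at rest and upright on the slab with its centre within 20 mm of the green spot's centre (its whole foot on the green), the cam lever is at 1.3 rad or more, and the door is shut (raised less than 10 mm) (horizontal distance between pot and spot below 0.02 m and angle between pot's own z axis and vertical below 0.1 rad and height (world z) of pot below 0.006 m and linear speed of pot below 0.01 m/s and value of joint cam_lever above 1.3 rad and value of joint door below 0.01 m); the robot touches nothing.
It fails at once if the pot is lifted more than 15 mm off the slab or tipped by more than 0.3 rad (height (world z) of pot above 0.015 m or angle between pot's own z axis and vertical above 0.3 rad).
It fails at once if the door is raised by more than 15 mm (value of joint door above 0.015 m).
It fails at once if the funnel, rake or scoop is shifted by more than 30 mm (distance of any of funnel, rake, scoop from where it was at the start of the episode above 0.03 m).
It also fails if it takes over 56 s, if anything falls off the work surface, if the arm or the gripper's body presses on something with over 40 N, if the wrist force passes 120 N, or if a joint passes its speed limit or range.

## Robot

A 6-joint arm with a two-finger parallel gripper is mounted at the origin on the work surface. World frame = base frame: x ahead of the robot, y to its left, z up, the work surface at z = 0. Lengths are in mm, angles in rad, forces in N, time in s.
With the tool pointing down it reaches from about 350 to 775 mm from the base axis. Payload 7.3 kg.
Tool frame: the origin (TCP) lies at the very end of the fingers, on their centre line; the grasp point (between the pads) lies 19 mm behind it; z points along the fingers, y is the line along which they close (so a half turn about z gives the same grasp; the last joint's range is limited). The gripper opens to 92 mm and grips with 3 to 60 N. Pads are 19 mm wide; open, the fingers measure 130 mm over their backs; the gripper's body (75 mm by 190 mm) begins 47 mm behind the grasp point.
Start: joints at [1.185, 0.342, 1.524, -0, 1.275, -0.146], TCP at [124.676, 510.001, 226.741] pointing down, gripper open.
Joint ranges: [-2.53, 2.53], [-0.77, 2.02], [0.04, 2.7], [-1, 4.14], [0.28, 2.66], [-3.11, 3.11]. Speed limits (rad/s): [2.57, 2.57, 3.14, 3.14, 3.14, 3.14].

## Interface

Orientations are given as [roll, pitch, yaw] about the fixed x, y, z axes, in that order (R = Rz(yaw) Ry(pitch) Rx(roll)).
In Python, from plant import get_obs, optics, ticket, finder gives the robot as it stands.
- The arm moves only by the tool send_rows, never from a script. Its arguments are lists of equal length, an entry for each row: "offset": the shift along the tool's x, y, z scaled (see below), a list of three; "delta_rot": the turn, a rotation vector about the tool's x, y, z scaled (see below), a list of three. In form: {"offset": [[dx, dy, dz], ...], "delta_rot": [[rx, ry, rz], ...]}. A call has 1 to 8 rows; each row is the pose to reach, as a shift and turn from the pose commanded when the call began, along the tool's axes at that moment, turning the shorter way round; what a row does not reach only later rows make up. The controller multiplies each number of a shift by 120 mm and each number of a turn by 360 degrees. A row lasts 1/8 s, in which the tool goes at most 62.5 mm and 10.7 degrees, less where a joint would pass 70% of its speed; a pose out of reach is approached as far as the arm can. A call with a number of a shift or a turn outside -1 to 1 is refused whole. A call with a gripper value outside its range is refused whole. "grip" is the opening, from 0 (shut) to 1 (fully open), set as the call begins (left out, the last holds). The fingers move at their own pace and stop on an object; the grip force is fixed at half the most. Time passes only in rows, so rows that repeat a pose let the fingers close. It gives the time, the measured TCP pose, the force, the opening and the grip force at its end, in the units of the state.
- get_obs(): the state, without advancing time (a new reading comes with each control period).
- optics.capture(name): name is "side" or "top"; returns the picture (420x560x3 uint8, red, green, blue); there is no depth.
- optics.get_calibration(name): a dict with "fx", "fy", "cx", "cy" (pixels), "world_from_camera" (4x4, takes a point from camera to world coordinates). Camera axes: x right, y down, z forward; pixel columns grow to the right and rows downward; lengths in mm; the calibration is good to about 2 mm. A picture is of the moment at which its call begins. get_calibration takes no time and is no camera call.
- ticket.close_job(): hands the job in; it is judged then, once.
Trained networks look in the newest picture that a camera, given by its name, has taken for a name from the list of things; names that differ only in an ending like _2 or _b are one class to them, and where a whole thing is asked for, a point or a joint stands for the part that bears it (a point fixed in the world has none). Each returns a list of dicts, best first, with "confidence" (0 to 1); they miss things now and then, are a little off and sometimes report something else, mostly with a low value. They report only what shows in the picture. A call takes as long as a camera call.
- finder.boxes_of(target, camera): "box" ([left, top, right, bottom] in pixels, round what is visible of it).
- finder.silhouettes(target, camera): "region" (420x560 bool, what is visible of it) and "box" ([left, top, right, bottom] in pixels, round what is visible of it).
- finder.pinpoint(target, camera): "uv" ([column, row] in pixels: a listed point, or the origin of a listed thing).
The state is a dict: "time": time; "joint_positions": joint angles; "dq": joint speeds; "tau": joint torques, N m; "tool_pos": TCP position; "tcp_rot": TCP orientation; "contact_force": force on the tool from outside, world axes, zero at the start; "moment": the same for the moment, N m; "grip_width": finger opening in mm; "finger_force": force on a finger pad.
Only numpy, scipy, OpenCV 4.12 (cv2) and the standard library are available. Lean on these libraries where they do the work, as an engineer would, in place of code of your own. Each camera call takes 0.05 s, during which the arm holds its last target. There are 200 camera calls.

## Working session

There is one attempt and no reset: what is moved stays moved. The work goes in short steps, Python scripts to look and compute and a tool call to move; the robot and the scene stay as the last step left them, time stands still between calls to the robot, and variables do not carry over. Pictures are saved under pics/ and viewed, at most 10 in all, crops included, and the job is handed in when it is done.

Besides the shell and the picture viewer there is one more tool, called after "Request:" as name(argument=value, ...), one argument or row to a line, values as JSON. send_rows: Moves the arm, as the interface text tells. Its arguments: {"type":"object","properties":{"offset":{"type":"array"},"delta_rot":{"type":"array"},"grip":{"type":"number"}},"required":["offset","delta_rot"]}

```bash
mkdir -p pics; cat > h.py <<'E'
import numpy as np, cv2
from plant import get_obs, optics, ticket, finder
def ray(cam,uv):
    c=optics.get_calibration(cam);T=np.array(c["world_from_camera"])
    d=T[:3,:3]@np.array([(uv[0]-c["cx"])/c["fx"],(uv[1]-c["cy"])/c["fy"],1]);return T[:3,3],d/np.linalg.norm(d)
def onz(cam,uv,z):
    o,d=ray(cam,uv);return o+d*(z-o[2])/d[2]
def tri(a,b):
    o1,d1=ray("side",a);o2,d2=ray("top",b)
    s=np.linalg.lstsq(np.c_[d1,-d2],o2-o1,rcond=None)[0];p,q=o1+d1*s[0],o2+d2*s[1]
    return (p+q)/2,np.linalg.norm(p-q)
E
python3 - <<'E'
from h import *
np.set_printoptions(precision=1,suppress=True)
ims=[optics.capture(c) for c in("side","top")]
for c,i in zip(("side","top"),ims): cv2.imwrite(f"pics/{c}1.png",i[:,:,::-1])
for t in["pot","spot","planter","lever_knob","lever_pivot","funnel","rake","scoop"]:
    r={}
    for c in("side","top"):
        f=finder.pinpoint(t,c)
        if f: r[c]=f[0]["uv"];print(t,c,np.array(f[0]["uv"]),round(f[0]["confidence"],2),onz(c,f[0]["uv"],135 if"lever"in t else 0), len(f))
    if len(r)==2: print("   tri",*tri(r["side"],r["top"]))
o=get_obs();print(o["tool_pos"],o["tcp_rot"],o["time"])
for c in("side","top"):print(np.array(optics.get_calibration(c)["world_from_camera"]))
E
```

```text
pot side [183.1 198.5] 0.87 [391.4 228.2   0. ] 1
pot top [199.4 247.8] 0.59 [400.3 219.6   0. ] 2
   tri [395.2 222.1   3. ] 11.807878580069556
spot side [252.2 233.9] 0.89 [460.7  13.5   0. ] 1
spot top [262.9 228.9] 0.67 [458.8  18.4   0. ] 1
   tri [460.6  17.3  -3.9] 4.3222105815405305
planter side [308.2 197.3] 0.95 [651.7  15.8   0. ] 1
planter top [262.7 165.7] 0.93 [660.6  18.    0. ] 1
   tri [659.5  19.8  -8.4] 5.762396410978096
lever_knob side [295.4 169.1] 0.83 [605.5  17.3 135. ] 1
lever_knob top [262.1 174.4] 0.47 [615.1  17.9 135. ] 1
   tri [612.8  20.2 128.8] 7.40621110916331
lever_pivot side [274. 150.] 0.74 [608.5 104.4 135. ] 1
lever_pivot top [235.7 180.4] 0.62 [598.1  94.2 135. ] 1
   tri [597.4  92.3 150. ] 2.6107739176708504
funnel top [340.6 244. ] 0.93 [ 409.4 -227.9    0. ] 1
rake side [413.5 322.4] 0.78 [ 583.6 -410.8    0. ] 1
rake top [398.1 186.3] 0.91 [ 592.2 -414.2    0. ] 1
   tri [ 589.4 -412.4   -3.9] 8.482275524447843
scoop side [201.2 132. ] 0.77 [579.7 424.1   0. ] 1
scoop top [138.7 192.5] 0.7 [576.9 412.5   0. ] 1
   tri [574.2 409.8  12.6] 3.522435621367284
[124.7 510.  226.8] [3.1 0.  2.9] 0.9
[[   0.8   -0.5    0.4   20.4]
 [  -0.6   -0.6    0.5 -648.1]
 [  -0.    -0.7   -0.8 1015.7]
 [   0.     0.     0.     1. ]]
[[  -0.    -1.     0.   447.1]
 [  -1.     0.    -0.    -2.5]
 [   0.    -0.    -1.  1424. ]
 [   0.     0.     0.     1. ]]
```

```bash
python3 -c "
import cv2,numpy as np
cv2.imwrite('pics/both1.png',cv2.resize(np.hstack([cv2.imread('pics/side1.png'),cv2.imread('pics/top1.png')]),(800,300)))"
```

```text
(no output)
```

View pics/top1.png

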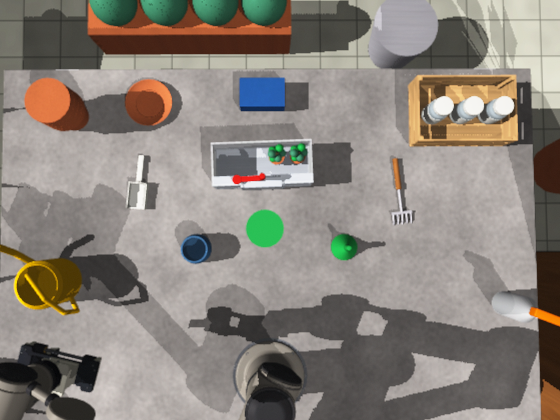

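View pics/side1.png

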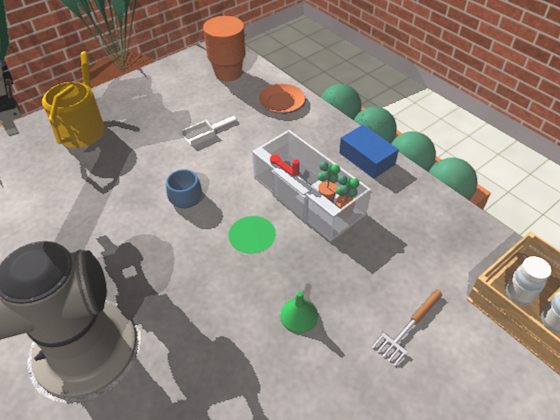

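The top view shows the pot at (195,249), the spot at (265,229), the funnel at (343,246), and the red lever from (236,180) to (263,177). The side view agrees: pot (183,188), spot (252,234), lever from (276,160) to (296,170). The pot is on the left and the path to the spot is clear. Next I'll refine the positions by colour and silhouette.

```bash
cat > m.py <<'E'
from h import *
np.set_printoptions(precision=1,suppress=True)
def measure():
    im={c:optics.capture(c) for c in("side","top")}
    out={}
    for c in im:
        H=cv2.cvtColor(im[c],cv2.COLOR_RGB2HSV)
        g=cv2.inRange(H,(50,120,60),(80,255,255));n,l,s,cc=cv2.connectedComponentsWithStats(g)
        b=finder.pinpoint("spot",c)
        k=[i for i in range(1,n) if s[i,4]>150]
        print(c,"green",[(cc[i],s[i,4],onz(c,cc[i],0)) for i in k if 230<cc[i][0]<290 and 200<cc[i][1]<260])
        f=finder.silhouettes("pot",c)
        if f:
            r=f[0]["region"].astype(np.uint8);pts=cv2.findNonZero(r);(x,y),rad=cv2.minEnclosingCircle(pts)
            print("  pot",f[0]["confidence"],f[0]["box"],"circle",x,y,rad, onz(c,(x,y),35))
        rd=(cv2.inRange(H,(0,170,120),(6,255,255))|cv2.inRange(H,(174,170,120),(180,255,255)));
        n,l,s,cc=cv2.connectedComponentsWithStats(rd)
        for i in range(1,n):
            if s[i,4]>15 and 220<cc[i][0]<320 and 140<cc[i][1]<200:
                print("  red",s[i]); 
                v,u=np.nonzero(l==i); P=np.array([onz(c,q,115) for q in zip(u,v)])[:,:2]
                print("   z115 x",P[:,0].min(),P[:,0].max(),"y",P[:,1].min(),P[:,1].max())
        cv2.imwrite(f"pics/m_{c}.png",im[c][:,:,::-1])
    return im
E
python3 - <<'E'
from m import *
im=measure()
a=cv2.resize(im["top"][125:200,190:330],None,fx=5.7,fy=4*1.425,interpolation=cv2.INTER_CUBIC)
b=cv2.resize(im["side"][125:245,240:380],None,fx=5,fy=5,interpolation=cv2.INTER_CUBIC)
cv2.imwrite("pics/ctop.png",a[:,:,::-1]);cv2.imwrite("pics/cside.png",b[:,:,::-1])
o=get_obs();print(o["tool_pos"],o["tcp_rot"],o["time"],o["contact_force"])
E
```

```text
side green [(array([251.6, 234.3]), np.int32(1333), array([458.9,  13.4,   0. ]))]
  pot 0.85 [165.8, 170.2, 202.6, 208.1] circle 184.2391357421875 188.3586883544922 19.817502975463867 [400.3 226.7  35. ]
  red [270 155  23  20 150]
   z115 x 590.1478108911634 615.8742620520637 y 24.788079270229332 108.86114813957124
  red [293 160   6   4  21]
   z115 x 628.3253756719861 643.2312342325373 y 46.453293714917436 59.660790444971894
top green [(array([264.4, 228.1]), np.int32(1085), array([461.4,  13.6,   0. ]))]
  pot 0.89 [183.9, 233.5, 213.8, 263.1] circle 196.12596130371094 247.843505859375 15.980842590332031 [401.3 224.3  35. ]
  red [233 173  32  11 188]
   z115 x 592.7080547461055 621.8040367524871 y 12.659115605888498 103.5694949943291
[124.7 510.  226.7] [3.1 0.  2.9] 1.2 [ 0.2 -0.8 -0.3]
```

View pics/ctop.png

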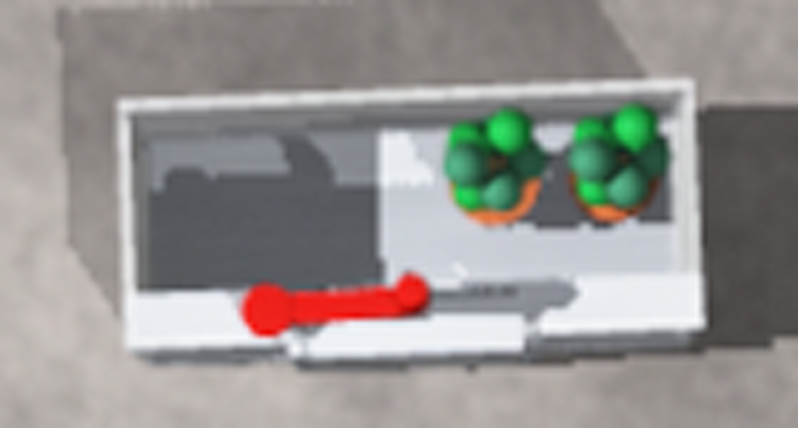

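View pics/cside.png

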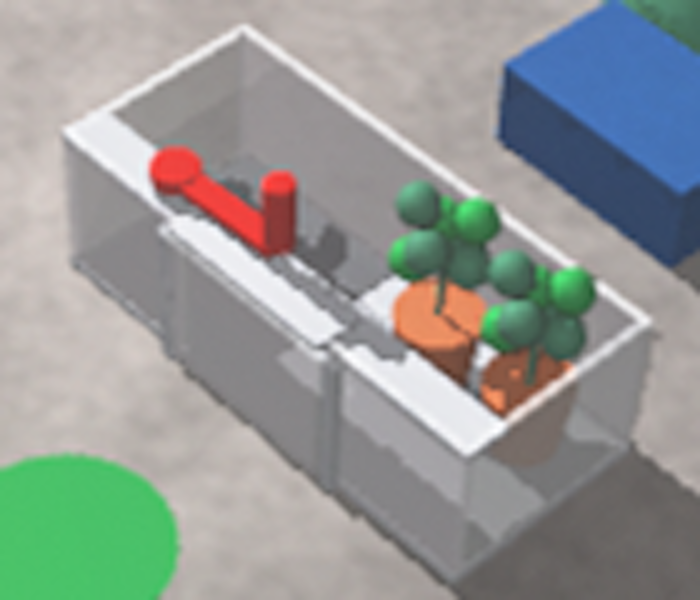

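The crops show the lever boss at top crop (268,309) and side crop (175,168). The knob top is at top crop (412,292) and side crop (281,181). The planter's edges slope about 0.03 rad, and the seedlings are well clear of the lever's arc.

```bash
python3 - <<'E'
from h import *
np.set_printoptions(precision=1,suppress=True)
kt=(261.8,175.7);ks=(295.7,160.7);bt=(236.5,178.7);bs=(274.5,158.1)
print("knob top",*tri(ks,kt),onz("top",kt,160),onz("side",ks,160))
print("boss",*tri(bs,bt),onz("top",bt,120),onz("side",bs,120))
for c,w in(("top",(170,225,225,275)),("side",(150,160,215,220))):
    i=cv2.imread(f"pics/m_{c}.png");H=cv2.cvtColor(i,cv2.COLOR_BGR2HSV)
    m=cv2.inRange(H,(98,90,30),(118,255,255));M=np.zeros_like(m);M[w[1]:w[3],w[0]:w[2]]=m[w[1]:w[3],w[0]:w[2]]
    n,l,s,cc=cv2.connectedComponentsWithStats(M);k=1+np.argmax(s[1:,4]);x,y,ww,h,a=s[k]
    print(c,s[k],cc[k],onz(c,(x+ww/2-.5,y+h/2-.5),40),"enclose",cv2.minEnclosingCircle(cv2.findNonZero((l==k).astype(np.uint8))))
o=get_obs();print(o["tool_pos"],o["tcp_rot"])
E
```

```text
knob top [607.6  18.6 161.3] 0.8321021404604905 [608.1  18.4 160. ] [608.1  19.8 160. ]
boss [603.6  94.1 117.4] 3.5199416525137575 [604.8  92.9 120. ] [600.4  92.9 120. ]
top [181 235  30  28 684] [195.6 248.4] [399.5 225.4  40. ] enclose ((195.5, 248.5), 15.182326316833496)
side [167 170  31  27 155] [181.1 184.1] [404.3 242.6  40. ] enclose ((181.5, 185.0), 17.414173126220703)
[124.7 510.  226.7] [3.1 0.  2.9]
```

```bash
cat >> h.py <<'E'
from scipy.spatial.transform import Rotation as R
def go(*targets):
    o=get_obs();p=np.array(o["tool_pos"]);A=R.from_euler("xyz",o["tcp_rot"])
    print("t",round(o["time"],2),"pos",p.round(1),"rpy",np.round(o["tcp_rot"],3),"F",np.round(o["contact_force"],1),"w",round(o["grip_width"],1))
    for x,y,z,yaw in targets:
        B=R.from_euler("xyz",[np.pi,0,yaw])
        print((x,y,z),(A.inv().apply(np.array([x,y,z])-p)/120).round(4).tolist(),((A.inv()*B).as_rotvec()/(2*np.pi)).round(4).tolist())
E
python3 -c "
from h import *
go((376,307,150,1.852))"
```

```text
t 1.2 pos [124.7 510.  226.7] rpy [3.142 0.    2.902] F [ 0.2 -0.8 -0.3] w 91.7
(376, 307, 150) [-2.4362, -1.1457, 0.6395] [0.0, -0.0, 0.1671]
```

Request:
send_rows(
  offset=[
    [-0.97,-0.46,0.26],
    [-0.97,-0.46,0.26],
    [-0.97,-0.46,0.26],
    [-0.97,-0.46,0.26],
    [-0.97,-0.46,0.26],
    [-0.97,-0.46,0.26],
    [-0.97,-0.46,0.26],
  ],
  delta_rot=[
    [0,0,0.167],
    [0,0,0.167],
    [0,0,0.167],
    [0,0,0.167],
    [0,0,0.167],
    [0,0,0.167],
    [0,0,0.167],
  ],
  grip=0.65,
)

```text
time: 2.08
tool_pos: [224.7, 428.7, 195.6]
tcp_rot: [3.141, -0.0, 1.854]
contact_force: [-0.4, 0.3, -0.1]
grip_width: 59.8
finger_force: 0.0
```

```bash
python3 -c "
from h import *
go((376,307,150,1.852))"
```

```text
t 2.08 pos [224.7 428.7 195.6] rpy [ 3.141 -0.     1.854] F [-0.4  0.3 -0.1] w 59.8
(376, 307, 150) [-1.3259, 0.9278, 0.3798] [0.0, -0.0, 0.0002]
```

Request:
send_rows(
  offset=[
    [-0.45,0.31,0.12],
    [-0.9,0.62,0.25],
    [-1,0.7,0.3],
    [-1,0.7,0.3],
  ],
  delta_rot=[
    [0,0,0],
    [0,0,0],
    [0,0,0],
    [0,0,0],
  ],
)

```text
time: 2.58
tool_pos: [339.6, 335.7, 159.0]
tcp_rot: [-3.141, 0.0, 1.852]
contact_force: [0.3, 0.7, 0.0]
grip_width: 59.9
finger_force: 0.0
```

```bash
python3 -c "
from h import *
go((376,307,150,1.852),(376,307,60,1.852))"
```

```text
t 2.58 pos [339.6 335.7 159. ] rpy [-3.141  0.     1.852] F [0.3 0.7 0. ] w 59.9
(376, 307, 150) [-0.314, 0.2255, 0.0748] [-0.0002, 0.0001, -0.0001]
(376, 307, 60) [-0.3137, 0.2263, 0.8248] [-0.0002, 0.0001, -0.0001]
```

Request:
send_rows(
  offset=[
    [-0.314,0.226,0.1],
    [-0.314,0.226,0.5],
    [-0.314,0.226,0.9],
    [-0.314,0.226,0.9],
  ],
  delta_rot=[
    [0,0,0],
    [0,0,0],
    [0,0,0],
    [0,0,0],
  ],
)

```text
time: 3.08
tool_pos: [372.5, 307.7, 49.4]
tcp_rot: [-3.135, 0.001, 1.855]
contact_force: [0.1, -0.1, 0.5]
grip_width: 59.8
finger_force: 0.0
```

Request:
send_rows(
  offset=[
    [0,0,0.13],
    [0,0,0.26],
    [0,0,0.26],
  ],
  delta_rot=[
    [0,0,0],
    [0,0,0],
    [0,0,0],
  ],
)

```text
time: 3.45
tool_pos: [375.3, 309.1, 21.7]
tcp_rot: [3.141, -0.0, 1.854]
contact_force: [-0.3, -0.1, 0.0]
grip_width: 59.8
finger_force: 0.0
```

```bash
python3 - <<'E'
from h import *
im=np.hstack([cv2.resize(optics.capture(c)[y:y+100,x:x+130],(400,308),interpolation=cv2.INTER_CUBIC) for c,x,y in(("top",140,190),("side",120,130))])
cv2.imwrite("pics/pre.png",im[:,:,::-1])
u=np.array([61,-212])/220.6
e=np.array([461,13.5])-44.4*u; print(e)
go((e[0],e[1],20,1.852))
E
```

```text
[448.7225748   56.16908432]
t 3.55 pos [375.9 309.2  22.1] rpy [ 3.139e+00 -1.000e-03  1.854e+00] F [0.7 0.8 0.8] w 59.5
(np.float64(448.72257479601086), np.float64(56.16908431550317), 20) [-2.1939, -0.0055, 0.0156] [0.0004, -0.0001, 0.0003]
```

View pics/pre.png

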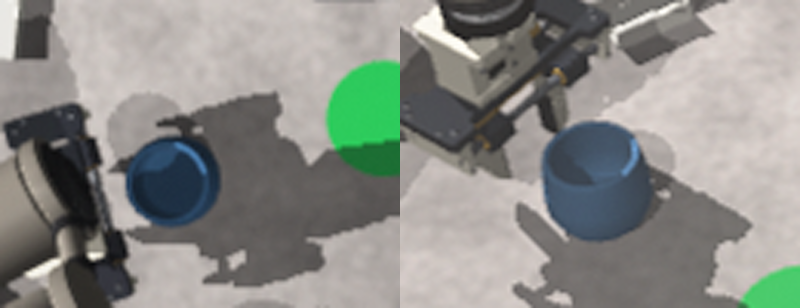

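The fork is lined up behind the pot (pot at about (172,180) in the left panel, spot to its right). I'll push in steady steps.

Request:
send_rows(
  offset=[
    [-0.1,0,0],
    [-0.2,0,0],
    [-0.3,0,0],
    [-0.4,0,0],
    [-0.5,0,0],
    [-0.6,0,0],
    [-0.7,0,0],
    [-0.75,0,0],
  ],
  delta_rot=[
    [0,0,0],
    [0,0,0],
    [0,0,0],
    [0,0,0],
    [0,0,0],
    [0,0,0],
    [0,0,0],
    [0,0,0],
  ],
)

```text
time: 4.55
tool_pos: [400.5, 221.0, 20.4]
tcp_rot: [3.141, -0.0, 1.852]
contact_force: [-1.3, 3.4, 2.5]
grip_width: 59.2
finger_force: 1.7
```

Request:
send_rows(
  offset=[
    [-0.05,0,0],
    [-0.13,0,0],
    [-0.21,0,0],
    [-0.29,0,0],
    [-0.37,0,0],
    [-0.45,0,0],
    [-0.53,0,0],
    [-0.6,0,0],
  ],
  delta_rot=[
    [0,0,0],
    [0,0,0],
    [0,0,0],
    [0,0,0],
    [0,0,0],
    [0,0,0],
    [0,0,0],
    [0,0,0],
  ],
)

```text
time: 5.55
tool_pos: [420.4, 151.9, 20.3]
tcp_rot: [-3.142, -0.0, 1.852]
contact_force: [-1.7, 4.2, 2.2]
grip_width: 59.7
finger_force: 1.9
```

```bash
cat > p.py <<'E'
from h import *
def look(name):
    ims={c:optics.capture(c) for c in("top","side")}
    cv2.imwrite(f"pics/{name}.png",np.hstack([cv2.resize(ims[c][y:y+100,x:x+130],(400,308),interpolation=cv2.INTER_CUBIC) for c,x,y in(("top",190,170),("side",180,160))])[:,:,::-1])
    for c in ims:
        m=cv2.inRange(cv2.cvtColor(ims[c],cv2.COLOR_RGB2HSV),(98,90,30),(118,255,255));m[:150]=0;m[290:]=0;m[:,:140]=0;m[:,330:]=0
        n,l,s,cc=cv2.connectedComponentsWithStats(m);k=1+np.argmax(s[1:,4]);x,y,w,h,a=s[k];b=(x+w/2-.5,y+h/2-.5)
        print(c,s[k],onz(c,b,40).round(1), [(np.round(f["uv"]),round(f["confidence"],2),onz(c,f["uv"],0).round(1)) for f in finder.pinpoint("pot",c)[:1]])
E
python3 - <<'E'
from p import *
look("mid")
go((448.7,56.2,22,1.852))
E
```

```text
top [229 223  20  29 331] [434.   93.1  40. ] [(array([237., 236.]), 0.88, array([436.2,  99.3,   0. ]))]
side [203 189  32  35 356] [432.2 113.9  40. ] [(array([416., 324.]), 0.69, array([ 586.2, -417.1,    0. ]))]
t 5.75 pos [420.3 152.   20.2] rpy [-3.141  0.     1.852] F [0.3 0.9 0.3] w 59.7
(448.7, 56.2, 22) [-0.8331, 0.0057, -0.015] [-0.0001, 0.0001, 0.0]
```

View pics/mid.png

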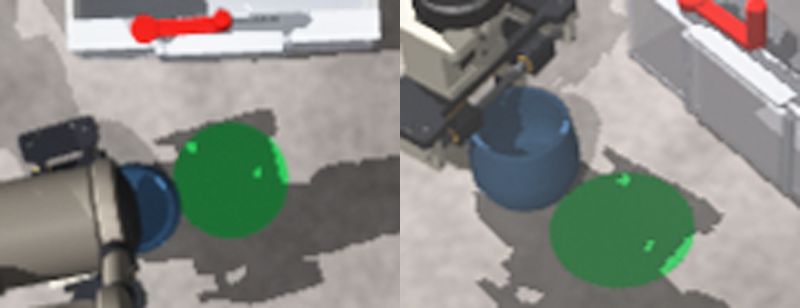

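The pot is sitting in the fork at about (433,109), as the geometry predicts. It is upright and heading for the disc (centre at (231,180) in the left panel). About 100 mm remain.

Request:
send_rows(
  offset=[
    [-0.06,0,0],
    [-0.14,0,0],
    [-0.22,0,0],
    [-0.3,0,0],
    [-0.38,0,0],
    [-0.44,0,0],
    [-0.5,0,0],
    [-0.56,0,0],
  ],
  delta_rot=[
    [0,0,0],
    [0,0,0],
    [0,0,0],
    [0,0,0],
    [0,0,0],
    [0,0,0],
    [0,0,0],
    [0,0,0],
  ],
)

```text
time: 6.75
tool_pos: [439.0, 87.6, 20.3]
tcp_rot: [-3.142, -0.0, 1.853]
contact_force: [0.2, 1.9, -1.3]
grip_width: 60.2
finger_force: 1.0
```

Request:
send_rows(
  offset=[
    [-0.06,0,0],
    [-0.12,0,0],
    [-0.17,0,0],
    [-0.21,0,0],
    [-0.24,0,0],
    [-0.26,0,0],
    [-0.27,0,0],
    [-0.27,0,0],
  ],
  delta_rot=[
    [0,0,0],
    [0,0,0],
    [0,0,0],
    [0,0,0],
    [0,0,0],
    [0,0,0],
    [0,0,0],
    [0,0,0],
  ],
)

```text
time: 7.75
tool_pos: [447.9, 56.8, 20.3]
tcp_rot: [3.142, 0.0, 1.853]
contact_force: [-0.6, 1.2, -1.3]
grip_width: 59.4
finger_force: 0.6
```

Request:
send_rows(
  offset=[
    [0.1,0,0],
    [0.25,0,0],
    [0.5,0,0],
    [0.8,0,0],
    [1,0,0],
    [1,0,0],
  ],
  delta_rot=[
    [0,0,0],
    [0,0,0],
    [0,0,0],
    [0,0,0],
    [0,0,0],
    [0,0,0],
  ],
)

```text
time: 8.5
tool_pos: [413.9, 173.7, 20.4]
tcp_rot: [3.141, 0.0, 1.856]
contact_force: [0.1, 0.2, 0.6]
grip_width: 59.6
finger_force: 0.0
```

```bash
python3 - <<'E'
from p import *
look("placed")
go((448.7,56.2,22,1.852))
E
```

```text
top [250 214  29  29 646] [461.2  14.4  40. ] [(array([266., 227.]), 0.98, array([463.8,   9.2,   0. ]))]
side [236 205  31  38 407] [460.9  15.2  40. ] [(array([250., 232.]), 0.93, array([459.8,  20.1,   0. ]))]
t 8.7 pos [414.8 171.7  20.4] rpy [3.141 0.    1.852] F [-0.4  0.5  0.4] w 59.8
(448.7, 56.2, 22) [-1.003, 0.004, -0.0135] [0.0, 0.0, 0.0]
```

View pics/placed.png

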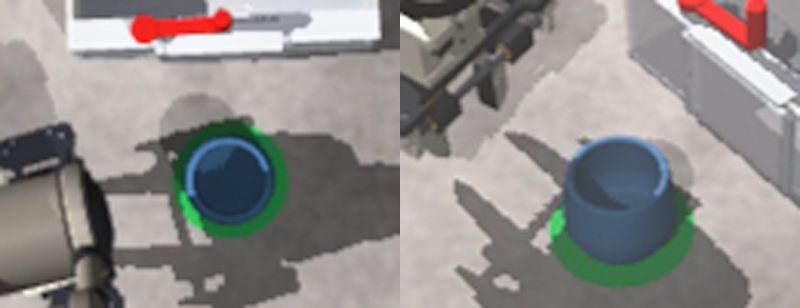

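The pot is upright on the disc at about (461,14.5), less than 2 mm from the spot centre. Next is the lever.

Request:
send_rows(
  offset=[
    [0,0,-0.45],
    [0,0,-0.9],
    [0,0,-1],
    [0,0,-1],
    [0,0,-1],
    [0,0,-1],
    [0,0,-1],
    [0,0,-1],
  ],
  delta_rot=[
    [0,0,0],
    [0,0,0.029],
    [0,0,0.058],
    [0,0,0.087],
    [0,0,0.116],
    [0,0,0.145],
    [0,0,0.17],
    [0,0,0.17],
  ],
  grip=0,
)

```text
time: 9.7
tool_pos: [414.8, 171.4, 140.3]
tcp_rot: [3.142, -0.0, 0.784]
contact_force: [0.9, -0.3, -0.3]
grip_width: 0.1
finger_force: 0.0
```

```bash
python3 -c "
from h import *
go((500,80,190,.785),(583,-6,190,.785),(583,-6,127,.785))"
```

```text
t 9.7 pos [414.8 171.4 140.3] rpy [ 3.142 -0.     0.784] F [ 0.9 -0.3 -0.3] w 0.1
(500, 80, 190) [-0.0357, 1.0411, -0.414] [0.0, -0.0, -0.0001]
(583, -6, 190) [-0.0524, 2.0369, -0.414] [0.0, -0.0, -0.0001]
(583, -6, 127) [-0.0524, 2.0369, 0.111] [0.0, -0.0, -0.0001]
```

Request:
send_rows(
  offset=[
    [0,0.1,-0.4],
    [0,0.5,-0.42],
    [-0.03,1,-0.42],
    [-0.03,1,-0.42],
  ],
  delta_rot=[
    [0,0,0],
    [0,0,0],
    [0,0,0],
    [0,0,0],
  ],
)

```text
time: 10.2
tool_pos: [499.0, 81.4, 190.5]
tcp_rot: [3.14, -0.0, 0.783]
contact_force: [0.3, -0.1, -0.7]
grip_width: 0.4
finger_force: 0.0
```

Request:
send_rows(
  offset=[
    [0,0.5,0],
    [-0.02,1,0],
    [-0.02,1,0],
    [-0.02,1,0],
  ],
  delta_rot=[
    [0,0,0],
    [0,0,0],
    [0,0,0],
    [0,0,0],
  ],
)

```text
time: 10.7
tool_pos: [579.0, -1.6, 190.2]
tcp_rot: [-3.14, 0.001, 0.786]
contact_force: [-1.0, 0.4, 0.1]
grip_width: 0.3
finger_force: 0.0
```

```bash
python3 -c "
from h import *
go((583,-6,127,.785))"
```

```text
t 10.7 pos [579.   -1.6 190.2] rpy [-3.14e+00  1.00e-03  7.86e-01] F [-1.   0.4  0.1] w 0.3
(583, -6, 127) [-0.0019, 0.0506, 0.5262] [-0.0003, 0.0001, 0.0001]
```

Request:
send_rows(
  offset=[
    [0,0.05,0.2],
    [0,0.05,0.4],
    [0,0.05,0.525],
    [0,0.05,0.525],
    [0,0.05,0.525],
  ],
  delta_rot=[
    [0,0,0],
    [0,0,0],
    [0,0,0],
    [0,0,0],
    [0,0,0],
  ],
)

```text
time: 11.32
tool_pos: [584.5, -5.9, 128.7]
tcp_rot: [3.14, -0.001, 0.785]
contact_force: [0.4, -1.4, -0.2]
grip_width: 0.1
finger_force: 0.0
```

```bash
python3 -c "
from h import *
P=np.array([604,93]);n=np.array([1,1])/2**.5
T=[]
for th in (0.05,.25,.45,.65,.85,1.05,1.25,1.45,1.6):
    C=P+75*np.array([np.sin(th),-np.cos(th)])-18.5*n; T.append((*C.round(1),127,.785))
go(*T)
import m; 
from h import *
im=np.hstack([cv2.resize(optics.capture(c)[y:y+100,x:x+130],(400,308),interpolation=cv2.INTER_CUBIC) for c,x,y in(('top',200,130),('side',230,110))])
cv2.imwrite('pics/lev.png',im[:,:,::-1])
"
```

```text
t 11.32 pos [584.5  -5.9 128.7] rpy [ 3.14e+00 -1.00e-03  7.85e-01] F [ 0.4 -1.4 -0.2] w 0.1
(np.float64(594.7), np.float64(5.0), 127) [0.1241, -0.0041, 0.0143] [0.0002, -0.0002, 0.0]
(np.float64(609.5), np.float64(7.3), 127) [0.2249, 0.0696, 0.0145] [0.0002, -0.0002, 0.0]
(np.float64(623.5), np.float64(12.4), 127) [0.3374, 0.122, 0.0147] [0.0002, -0.0002, 0.0]
(np.float64(636.3), np.float64(20.2), 127) [0.4588, 0.1514, 0.0149] [0.0002, -0.0002, 0.0]
(np.float64(647.3), np.float64(30.4), 127) [0.5837, 0.1561, 0.015] [0.0002, -0.0002, 0.0]
(np.float64(656.0), np.float64(42.6), 127) [0.7069, 0.1354, 0.0151] [0.0002, -0.0002, 0.0]
(np.float64(662.1), np.float64(56.3), 127) [0.8236, 0.0906, 0.0152] [0.0002, -0.0002, 0.0]
(np.float64(665.4), np.float64(70.9), 127) [0.929, 0.024, 0.0152] [0.0002, -0.0002, 0.0]
(np.float64(665.9), np.float64(82.1), 127) [0.9979, -0.0391, 0.0152] [0.0002, -0.0002, 0.0]
```

View pics/lev.png

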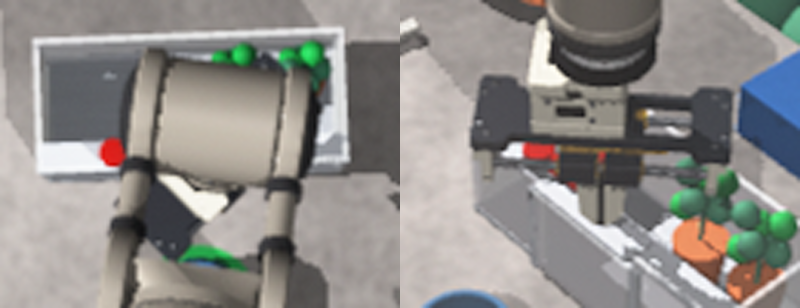

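The left panel shows the tool over the lever with the red boss still visible at (112,152). The right panel shows the closed fingers lowered just in front of the knob, with the body above the seedlings. I'll sweep along the arc.

Request:
send_rows(
  offset=[
    [0.06,0,0.01],
    [0.12,0,0.01],
    [0.17,0.035,0.01],
    [0.225,0.07,0.01],
    [0.28,0.095,0.01],
    [0.335,0.12,0.01],
  ],
  delta_rot=[
    [0,0,0],
    [0,0,0],
    [0,0,0],
    [0,0,0],
    [0,0,0],
    [0,0,0],
  ],
)

```text
time: 12.18
tool_pos: [623.2, 12.1, 126.4]
tcp_rot: [-3.141, 0.0, 0.784]
contact_force: [-0.8, -1.8, -0.1]
grip_width: 0.2
finger_force: 0.7
```

```bash
python3 -c "
from h import *
P=np.array([604,93]);n=np.array([1,1])/2**.5
T=[]
for th in (.45,.65,.85,1.05,1.25,1.45,1.6):
    C=P+75*np.array([np.sin(th),-np.cos(th)])-18.5*n; T.append((*C.round(1),127,.785))
go(*T)
"
```

```text
t 12.18 pos [623.2  12.1 126.4] rpy [-3.141  0.     0.784] F [-0.8 -1.8 -0.1] w 0.2
(np.float64(623.5), np.float64(12.4), 127) [0.0035, 0.0005, -0.0054] [-0.0001, 0.0, -0.0001]
(np.float64(636.3), np.float64(20.2), 127) [0.1249, 0.0298, -0.0054] [-0.0001, 0.0, -0.0001]
(np.float64(647.3), np.float64(30.4), 127) [0.2498, 0.0344, -0.0054] [-0.0001, 0.0, -0.0001]
(np.float64(656.0), np.float64(42.6), 127) [0.373, 0.0136, -0.0054] [-0.0001, 0.0, -0.0001]
(np.float64(662.1), np.float64(56.3), 127) [0.4896, -0.0313, -0.0054] [-0.0001, 0.0, -0.0001]
(np.float64(665.4), np.float64(70.9), 127) [0.595, -0.098, -0.0053] [-0.0001, 0.0, -0.0001]
(np.float64(665.9), np.float64(82.1), 127) [0.6638, -0.1612, -0.0053] [-0.0001, 0.0, -0.0001]
```

Request:
send_rows(
  offset=[
    [0.06,0.017,0],
    [0.125,0.03,0],
    [0.19,0.034,0],
    [0.25,0.034,0],
    [0.31,0.025,0],
    [0.373,0.014,0],
    [0.43,-0.007,0],
    [0.49,-0.031,0],
  ],
  delta_rot=[
    [0,0,0],
    [0,0,0],
    [0,0,0],
    [0,0,0],
    [0,0,0],
    [0,0,0],
    [0,0,0],
    [0,0,0],
  ],
)

```text
time: 13.18
tool_pos: [661.9, 56.7, 126.5]
tcp_rot: [-3.141, -0.0, 0.784]
contact_force: [0.4, -1.6, -0.5]
grip_width: 0.7
finger_force: 0.4
```

Request:
send_rows(
  offset=[
    [0.05,-0.03,0],
    [0.105,-0.067,0],
    [0.14,-0.098,0],
    [0.174,-0.13,0],
    [0.174,-0.13,0],
    [0.174,-0.13,0],
  ],
  delta_rot=[
    [0,0,0],
    [0,0,0],
    [0,0,0],
    [0,0,0],
    [0,0,0],
    [0,0,0],
  ],
)

```text
time: 13.92
tool_pos: [665.5, 82.0, 126.5]
tcp_rot: [-3.141, -0.0, 0.784]
contact_force: [0.2, -0.1, 0.2]
grip_width: 0.4
finger_force: 0.0
```

Request:
send_rows(
  offset=[
    [-0.1,0,0],
    [-0.2,0,-0.1],
    [-0.2,0,-0.5],
    [-0.2,0,-0.8],
    [-0.2,0,-0.8],
  ],
  delta_rot=[
    [0,0,0],
    [0,0,0],
    [0,0,0],
    [0,0,0],
    [0,0,0],
  ],
)

```text
time: 14.55
tool_pos: [649.7, 64.2, 227.5]
tcp_rot: [3.136, -0.006, 0.784]
contact_force: [-0.3, 0.1, 0.2]
grip_width: 0.4
finger_force: 0.0
```

```bash
python3 -c "
from h import *
go((480,180,225,.785))
"
```

```text
t 14.55 pos [649.7  64.2 227.5] rpy [ 3.136 -0.006  0.784] F [-0.3  0.1  0.2] w 0.4
(480, 180, 225) [-0.3208, -1.6819, 0.0087] [0.0009, -0.0009, -0.0002]
```

Now I'll move aside so the cameras can see.

Request:
send_rows(
  offset=[
    [-0.1,-0.5,0],
    [-0.2,-1,0],
    [-0.2,-1,0],
    [-0.2,-1,0],
  ],
  delta_rot=[
    [0,0,0],
    [0,0,0],
    [0,0,0],
    [0,0,0],
  ],
)

```text
time: 15.05
tool_pos: [546.9, 132.6, 222.7]
tcp_rot: [3.141, -0.0, 0.785]
contact_force: [-0.1, -1.4, 0.8]
grip_width: 0.3
finger_force: 0.0
```

Request:
send_rows(
  offset=[
    [-0.2,-0.5,0],
    [-0.3,-1,0],
    [-0.3,-1,0],
    [-0.3,-1,0],
  ],
  delta_rot=[
    [0,0,0],
    [0,0,0],
    [0,0,0],
    [0,0,0],
  ],
)

```text
time: 15.55
tool_pos: [437.9, 192.1, 222.7]
tcp_rot: [3.141, -0.001, 0.784]
contact_force: [0.7, 0.2, 0.1]
grip_width: 0.5
finger_force: 0.0
```

```bash
python3 - <<'E'
from p import *
look("end0")
im=np.hstack([cv2.resize(optics.capture(c)[y:y+140,x:x+140],(400,400),interpolation=cv2.INTER_CUBIC) for c,x,y in(('top',195,125),('side',225,130))])
cv2.imwrite('pics/end.png',im[:,:,::-1])
go((400,250,225,.785))
E
```

```text
top [250 214  29  29 631] [461.2  14.4  40. ] [(array([265., 229.]), 0.9, array([459.7,  11.4,   0. ]))]
side [234 205  33  29 212] [467.7  28.2  40. ] [(array([251., 235.]), 0.71, array([456.3,  11. ,   0. ]))]
t 15.85 pos [437.2 191.9 222.3] rpy [-3.141  0.     0.783] F [ 0.8 -0.1 -0.4] w 0.2
(400, 250, 225) [0.1216, -0.5619, -0.0227] [-0.0, 0.0, -0.0003]
```

View pics/end.png

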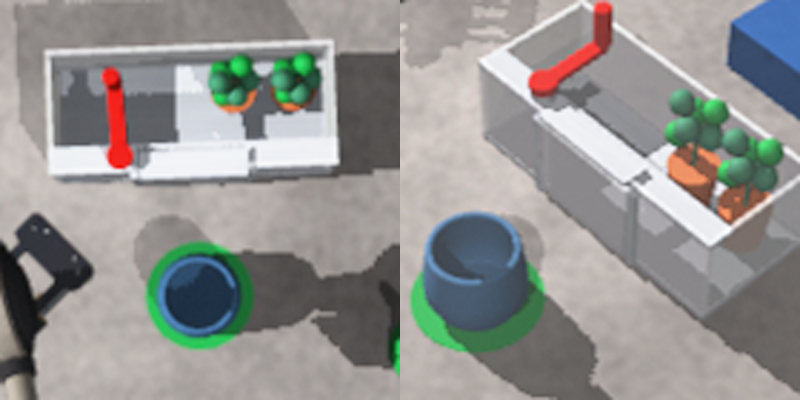

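The lever arm points straight back, with the boss at (119,157) and the knob at (111,77) in the left panel, so about 1.6 rad. The pot is centred on the green disc, the door is shut and the arm is clear.

```bash
python3 -c "
from plant import ticket
print(ticket.close_job())"
```

```text
the job is handed in; nothing more can be done
None
```

I pushed the pot onto the green spot, flipped the cam lever back to about 1.6 rad with the door left shut, and handed the job in at about 16 s; the hand-in returned no verdict, but in the last pictures the pot is upright and about 1 mm from the spot's centre.

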